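# Start the purge unit and hold its spring-return dial on the third click

## Robot

A 6-joint arm with a two-finger parallel gripper is mounted at the origin on a cart in front of the work surface, level with it; the furniture and walls round the work are solid. World frame = base frame: x ahead of the robot, y to its left, z up, the work surface at z = 0. Lengths are in m, angles in rad, forces in N, time in s.
With the tool pointing down it reaches from about 0.35 to 0.85 m from the base axis. Payload 8.1 kg.
Tool frame: the origin (TCP) lies midway between the tips of the shut fingers; the grasp point (between the pads) lies robot.grasp_offset behind it (robot.grasp_offset is the distance from the TCP to the grasp point, in m); z points along the fingers, y is the direction in which the jaws open and shut (so a half turn about z gives the same grasp; the last joint's range is limited). The gripper opens to 93 mm and grips with 3 to 60 N. Pads are 15 mm wide; open, the fingers measure 128 mm over their backs; the gripper's body (75 mm by 188 mm) begins 65 mm behind the grasp point.
Start: joints at [-1.37, 0.13, 1.488, -0, 1.523, -0.085], TCP at [0.169, -0.576, 0.219] pointing down, gripper open.
Joint ranges: [-2.96, 2.96], [-0.89, 2.26], [0.02, 2.5], [-1.34, 4.48], [0, 2.73], [-2.66, 2.66]. Speed limits (rad/s): [2.39, 2.39, 2.79, 3.14, 3.14, 3.14].

## Interface

Orientations are given as a rotation vector (axis times angle).
In Python, from plant import robot gives the robot as it stands.
- The arm moves only by the shell command python3 -m handwheel 'ROWS' [OPENING] [FORCE]. ROWS is text: rows parted by semicolons, each of 6 numbers parted by spaces: the shift along the world's x, y, z each as a share of 0.3 m, from -1 to 1, then the turn, a rotation vector about the world's x, y, z each as a share of 45 degrees, from -1 to 1. A call has 1 to 5 rows; each row is the pose to reach, as a shift and turn from the pose commanded when the call began; what a row does not reach only later rows make up. A row lasts 1/10 s, in which the tool goes at most 50 mm and 8.59 degrees, less where a joint would pass 70% of its speed; a pose out of reach is approached as far as the arm can. A call with a number of a shift or a turn outside -1 to 1 is refused whole. A call with a gripper value outside its range is refused whole. OPENING is the closure, from -1 (fully open) to 1 (shut), set as the call begins (- or left out, the last holds). The fingers move at their own pace and stop on an object; FORCE is the grip in N (left out, the last holds). Time passes only in rows, so rows that repeat a pose let the fingers close. It gives the time, the measured TCP pose, the force and the opening at its end, in the units of the state.
- robot.read_state(): the state, without advancing time (a new reading comes with each control period).
- robot.read_camera(name): name is "scene" or "top" or "wrist"; returns (picture, depth): 384x512x3 uint8, red, green, blue; 384x512 float32, m along the optical axis (not along the pixel's ray), 0 where there is no reading.
- robot.camera_model(name): a dict with "camera_matrix" (3x3 intrinsics, pixels), "pose" (4x4, takes a point from camera to world coordinates); the wrist camera has in their place "tool_from_camera" (4x4, takes a point from camera to tool coordinates, whose origin is the TCP and whose axes are the flange's). Camera axes: x right, y down, z forward; pixel columns grow to the right and rows downward; lengths in m; the calibration is good to about 2 mm. A picture is of the moment at which its call begins: read the wrist's pose just before it. camera_model takes no time and is no camera call.
- robot.close_job(): hands the job in, once; it reports no verdict.
Trained networks look in the newest picture that a camera, given by its name, has taken for a name from the list of things; names that differ only in an ending like _2 or _b are one class to them, and where a whole thing is asked for, a point or a joint stands for the part that bears it (a point fixed in the world has none). Each returns a list of dicts, best first, with "conf" (0 to 1); they miss things now and then, are a little off and sometimes report something else, mostly with a low value. They report only what shows in the picture. A call takes as long as a camera call. They do not tell look-alikes from the thing itself.
- robot.look_for(camera, query): "rect" ([centre column, centre row, width, height] in pixels, round what is visible of it).
- robot.silhouettes(camera, query): "pixels" (384x512 bool, what is visible of it) and "rect" ([centre column, centre row, width, height] in pixels, round what is visible of it).
- robot.tip_of(camera, query): "at" ([row, column] in pixels: a listed point, or the origin of a listed thing).
The state is a dict: "t": time; "q": joint angles; "dq": joint speeds; "joint_torque": joint torques, N m; "tool_pos": TCP position; "orientation": TCP orientation; "force": force on the tool from outside, world axes, zero at the start; "wrist_torque": the same for the moment, N m; "opening": finger opening in m.
Only numpy, scipy, OpenCV 4.12 (cv2) and the standard library are available. Lean on these libraries where they do the work, as an engineer would, in place of code of your own. Each camera call takes 0.05 s, during which the arm holds its last target.

## Task

Press the start button (the small round one in the raised metal rim, not the wide mushroom-headed stop button) fully down and let it come all the way up again. Then turn the spring-return dial clockwise past its first two clicks to the third mark, the one with three dots, not on to its end stop, and hold it there against its spring: finish while still holding the dial. Leave the stop button unpressed and the two loose cups beside the boxes where they are.

Things in the scene. Friction and masses are not known exactly. Their poses are not given: they have to be found in the camera images.
- button_box: Push-button station fixed to the bench: grey box 85 mm (x) x 150 mm (y) x 48 mm high with a metal face plate; origin at the centre of its underside, z up. The start button stands 36 mm to its +y side of the centre, the mushroom stop button 36 mm to its -y side. The places of the two boxes may be swapped and each is turned up to about 30 degrees either way.
- start_top (a point): Centre of the top of the start button, a black round plunger 26 mm across in a steel rim 42 mm across and 12 mm high; the top is 70 mm above the bench and stands 10 mm above the rim, and moves down with the button.
- start (a joint): Travel of the start button in m: 0 up, 0.006 fully down. A spring pushes it back up; it moves from about 1.5 N and needs about 5 N fully down. It counts as pressed from 0.005 and as released below 0.001.
- stop_top (a point): Centre of the top of the stop button: black mushroom head 40 mm across, top 76 mm above the bench. Not to be pressed.
- stop (a joint): Travel of the stop button in m: 0 up, 0.006 fully down; moves from about 2 N. Must stay below 0.003.
- dial_box: Dial station fixed to the bench: grey box 120 x 120 x 45 mm with a metal face plate; origin at the centre of its underside, z up. The dial's upright axis is 12 mm to its -x side of the centre. On its face, marks round the far (+x) side of the dial: a thick rest mark, then clockwise (seen from above) marks with one, two and three dots, 0.4 rad apart.
- dial_grip (a point): Point on the dial's axis, inside its bar handle, at the height to grip: 79 mm above the bench. The black dial is a disc 58 mm across, its top 56 mm above the bench, with an upright bar handle across it 60 mm long, 14 mm thick, from 56 to 90 mm above the bench. This frame turns with the dial: its x axis runs along the bar towards the pointer end (white line), its y axis across the bar, z up.
- dial (a joint): Angle of the dial in rad, growing clockwise seen from above: 0 at rest, clicks at 0.4, 0.8 and 1.2 (the third, three dots), end stop at 1.45. At 0 the pointer stands 0.6 rad counter-clockwise of the box's +x axis; at value q it stands 0.6 - q from it. A spring always turns it back to 0 when let go, from the clicks too: about 0.07 Nm at rest, 0.14 Nm at the third click, with the clicks adding or taking up to 0.055 Nm in between.
- clear_cup: Loose clear plastic cup 60 mm across and 55 mm high, standing beyond the boxes; origin at its underside's centre. Bystander. (Near it a fixed blue carton hangs 270 to 530 mm above the bench, over x 0.56 to 0.72 m and y -0.08 to 0.16 m of the robot base: keep the wrist clear of it.)
- flow_cup: Loose grey flow cup on thin legs, 53 mm across and 63 mm high, standing near the bench's front edge, nearer than the boxes; origin at its underside's centre. Bystander.
Mind the look-alikes: they are no part of the job. Leave any red look-alike of the dial_box alone.

How it is judged:
On the way, in this order (a step that is already met when the one before it is completed fails the run):
1. the start button is pressed fully down, the dial still at rest (value of joint start above 0.005 m and value of joint dial below 0.15 rad), for 0.05 s.
2. the start button is let up again, before the dial is turned (value of joint start below 0.001 m and value of joint dial below 0.15 rad), for 0.1 s.
3. the dial is turned past two clicks to the third and held there (value of joint dial between 1.08 and 1.32 rad and contact force between the fingers and dial above 0.5 N), for 0.3 s.
At the end, for the whole second after the job is handed in: The dial is held by the fingers (contact over 0.5 N) within 0.12 rad of the third click (1.08 to 1.32 rad) and still (under 0.3 rad/s), the start button is up (under 1 mm) and the stop button is not pressed (all of step 3 and velocity of joint dial between -0.3 and 0.3 rad/s and value of joint start below 0.001 m and value of joint stop below 0.003 m); the arm keeps its last pose, push and grip.
It fails at once if the stop button is pressed (value of joint stop above 0.003 m).
It fails at once if the flow cup is shifted by more than 20 mm (distance of flow_cup from where it was at the start of the episode above 0.02 m).
It fails at once if the clear cup is shifted by more than 20 mm (distance of clear_cup from where it was at the start of the episode above 0.02 m).
It also fails if it takes over 56 s, if anything falls off the work surface, if the arm or the gripper's body presses on something with over 40 N, if the wrist force passes 120 N, or if a joint passes its speed limit or range.

## Working session

There is one attempt and no reset: what is moved stays moved. The work goes in short steps, Python scripts to look and compute and a shell command to move; the robot and the scene stay as the last step left them, time stands still between calls to the robot, and variables do not carry over. Pictures are saved under pics/ and viewed, and the job is handed in when it is done.

```bash
ls; mkdir -p pics; python3 - <<'E'
from plant import robot
import cv2
print(robot.read_state(), robot.grasp_offset)
for c in("scene","top"):
    p,d=robot.read_camera(c); cv2.imwrite(f"pics/{c}0.png",p[:,:,::-1])
    m=robot.camera_model(c); print(c,m)
    for q in("start_top","stop_top","dial_grip","button_box","dial_box","clear_cup","flow_cup"):
        print(q,[(round(r["conf"],2),[round(float(v)) for v in r["at"]]) for r in robot.tip_of(c,q)[:4]])
E
```

```text
pics
{'t': 0.0, 'q': array([-1.37044195e+00,  1.31159309e-01,  1.48928442e+00,  1.14332956e-05,
        1.52296058e+00, -8.53583873e-02]), 'dq': array([ 1.25277903e-04,  5.80888661e-05,  6.06688124e-05, -7.44444464e-04,
        6.59953992e-04,  7.08777117e-04]), 'joint_torque': array([-5.37378437e-04, -5.59832633e+01, -4.91771972e+01,  7.66110490e-02,
        3.54235712e-02, -1.72649470e-04]), 'tool_pos': array([ 0.16904261, -0.57511166,  0.21758571]), 'orientation': array([-3.10779963e+00, -4.47013152e-01,  1.45542879e-04]), 'force': array([ 0.06095248, -0.21647803, -0.34833965]), 'wrist_torque': array([-0.02265755, -0.01252931,  0.00364717]), 'opening': 0.09291869010680046} 0.0188
scene {'camera_matrix': array([[463.26692641,   0.        , 250.70884191],
       [  0.        , 463.26692641, 183.54172657],
       [  0.        ,   0.        ,   1.        ]]), 'pose': array([[-0.75896605, -0.41934225,  0.49811907, -0.10484275],
       [-0.65078619,  0.51339654, -0.55937584,  0.98300859],
       [-0.02116269, -0.74871628, -0.66255269,  0.86423428],
       [ 0.        ,  0.        ,  0. 
[... 306 characters left out ...]
 [216, 304]), (0.43, [163, 252])]
top {'camera_matrix': array([[424.2137108 ,   0.        , 253.42099137],
       [  0.        , 424.2137108 , 191.71217008],
       [  0.        ,   0.        ,   1.        ]]), 'pose': array([[ 0.02122968, -0.98763516,  0.15532578,  0.35686464],
       [-0.99976257, -0.02173452, -0.0015524 ,  0.2844395 ],
       [ 0.00490914, -0.15525595, -0.98786208,  0.97251041],
       [ 0.        ,  0.        ,  0.        ,  1.        ]])}
start_top [(0.66, [216, 328])]
stop_top [(0.59, [226, 362])]
dial_grip [(0.83, [197, 125]), (0.62, [203, 221])]
button_box [(0.72, [230, 339])]
dial_box [(0.84, [203, 221]), (0.8, [193, 129])]
clear_cup [(0.58, [151, 293])]
flow_cup []
```

View pics/top0.png

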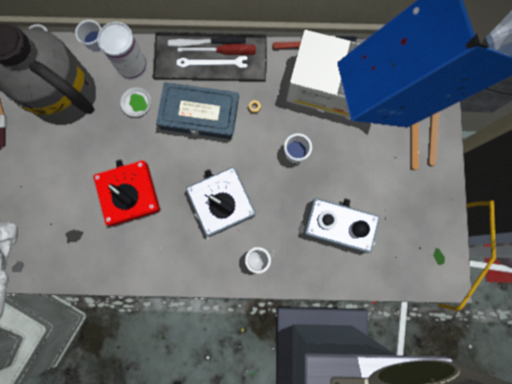

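View pics/scene0.png

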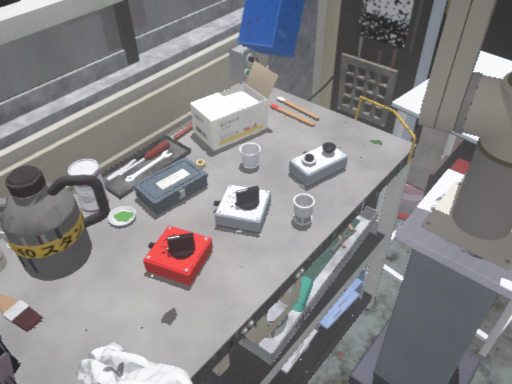

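The top view shows these candidates for the dial: the white station at (221,205) and a red look-alike at (125,195). For the button there's the small rimmed one at (327,220) and the mushroom at (361,229). I'll take the white station and the rimmed button, then measure both and check them in a crop.

```bash
cat > h.py <<'E'
import numpy as np, cv2
from plant import robot
from scipy.spatial.transform import Rotation as R
def ray(K,T,uv,z):
    d=T[:3,:3]@np.linalg.inv(K)@np.array([uv[0],uv[1],1.]); o=T[:3,3]
    return o+d*(z-o[2])/d[2]
def wristT(st):
    m=robot.camera_model("wrist"); T=np.eye(4); T[:3,:3]=R.from_rotvec(st["orientation"]).as_matrix(); T[:3,3]=st["tool_pos"]
    return m["camera_matrix"],T@m["tool_from_camera"]
def proj(K,T,p):
    c=np.linalg.inv(T)@np.append(p,1); v=K@c[:3]; return v[:2]/v[2]
E
python3 - <<'E'
from h import *
np.set_printoptions(precision=4,suppress=True)
m=robot.camera_model("top");K,T=m["camera_matrix"],m["pose"]
for n,uv,z in (("start",(328,216),.07),("start",(326,219),.07),("stop",(361,228),.076),("dial",(221,203),.079),("clear",(297,149),.03),("flow",(257,260),.06)):
    print(n,ray(K,T,uv,z))
m2=robot.camera_model("scene");K2,T2=m2["camera_matrix"],m2["pose"]
for n,uv,z in (("start",(311,157),.07),("stop",(328,148),.076),("dial",(248,189),.079),("flow",(304,203),.06)): print(n,ray(K2,T2,uv,z))
p,d=robot.read_camera("top")
c=p[150:280,170:390]; cv2.imwrite("pics/crop0.png",cv2.resize(c,None,fx=3.6,fy=3.6,interpolation=cv2.INTER_CUBIC)[:,:,::-1])
E
```

```text
start [0.4498 0.1226 0.07  ]
start [0.4432 0.1269 0.07  ]
stop [0.4252 0.0541 0.076 ]
dial [0.4716 0.3513 0.079 ]
clear [0.6061 0.1854 0.03  ]
flow [0.3537 0.2723 0.06  ]
start [0.4354 0.1236 0.07  ]
stop [0.4179 0.067  0.076 ]
dial [0.4773 0.3402 0.079 ]
flow [0.3492 0.2755 0.06  ]
```

View pics/crop0.png

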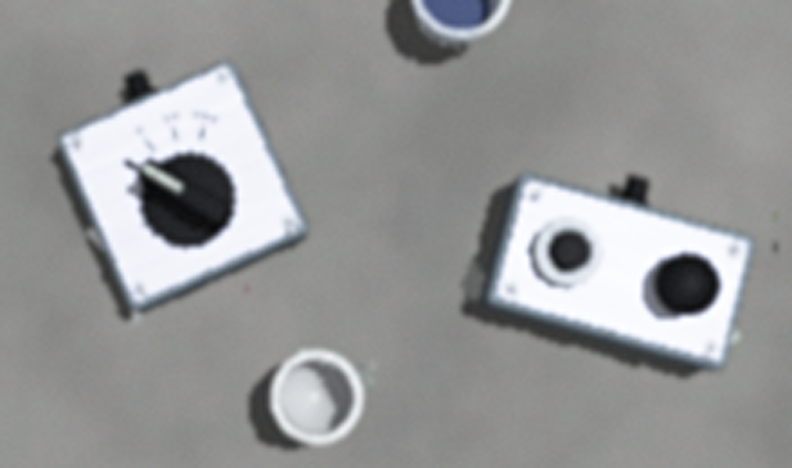

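The crop shows the real dial at rest on the white plate, with its white pointer at (150,170) and the one, two and three-dot marks to its right. The small rimmed start button is at (569,251) in the crop and the mushroom at (688,284). Next: more exact positions, then the first transfer with the fingers shut.

```bash
python3 - <<'E'
from h import *
np.set_printoptions(precision=4,suppress=True)
m=robot.camera_model("top");K,T=m["camera_matrix"],m["pose"]
for n,uv,z in (("start",(328.1,219.7),.07),("stop",(361.1,228.9),.076),("dial",(222.2,205.3),.056)): print(n,ray(K,T,uv,z))
print(robot.camera_model("wrist"))
E
python3 -m handwheel '0.55 0.75 0 0 0 0;0.55 0.75 0 0 0 0;0.55 0.75 0 0 0 0;0.55 0.75 0 0 0 0;0.55 0.75 0 0 0 0' 1 20
```

```text
start [0.4418 0.1225 0.07  ]
stop [0.4233 0.0539 0.076 ]
dial [0.4696 0.3503 0.056 ]
{'camera_matrix': array([[273.3284,   0.    , 258.0598],
       [  0.    , 273.3284, 195.3944],
       [  0.    ,   0.    ,   1.    ]]), 'tool_from_camera': array([[ 0.0006, -0.9604, -0.2787,  0.077 ],
       [ 1.    ,  0.0005,  0.0005,  0.0003],
       [-0.0004, -0.2787,  0.9604, -0.1665],
       [ 0.    ,  0.    ,  0.    ,  1.    ]])}
t: 1.35
tool_pos: [0.3178, -0.3724, 0.2188]
orientation: [3.109, 0.447, 0.001]
force: [0.9, -0.8, 0.0]
opening: 0.0576
```

```bash
python3 -m handwheel '0.2 0.8 0 0 0 0;0.2 0.8 0 0 0 0;0.2 0.8 0 0 0 0;0.2 0.8 0 0 0 0;0.2 0.8 0 0 0 0'; python3 -m handwheel '0.2 0.8 -0.05 0 0 0;0.2 0.8 -0.05 0 0 0;0.2 0.8 -0.05 0 0 0;0.2 0.8 -0.05 0 0 0;0.2 0.8 -0.05 0 0 0'
python3 - <<'E'
from h import *
st=robot.read_state();print(st["tool_pos"],st["q"])
p,d=robot.read_camera("wrist");cv2.imwrite("pics/w1.png",p[:,:,::-1])
K,T=wristT(st)
for q,z in(("start_top",.07),("stop_top",.076),("dial_grip",.079)):
    for r in robot.tip_of("wrist",q)[:3]: print(q,r["conf"],r["at"],ray(K,T,r["at"][::-1],z))
E
```

```text
t: 1.85
tool_pos: [0.3771, -0.1321, 0.2189]
orientation: [3.109, 0.447, 0.002]
force: [0.9, 0.3, -0.6]
opening: 0.0174
t: 2.35
tool_pos: [0.4372, 0.1083, 0.2039]
orientation: [3.109, 0.448, 0.002]
force: [0.0, -1.4, 0.9]
opening: 0.0007
[0.43720668 0.1083238  0.20394309] [ 1.28975122e-01 -2.80755673e-01  1.90549619e+00 -2.25423140e-05
  1.51551434e+00  1.41348458e+00]
start_top 0.78 [175.8, 247.9] [0.44648504 0.12241605 0.07      ]
stop_top 0.77 [213.6, 298.1] [0.42159949 0.05546183 0.076     ]
dial_grip 0.72 [91.0, 31.9] [0.47050608 0.35327368 0.079     ]
dial_grip 0.69 [211.3, 298.9] [0.42537712 0.0562393  0.079     ]
dial_grip 0.26 [180.6, 272.7] [0.45093538 0.09517485 0.079     ]
```

View pics/w1.png

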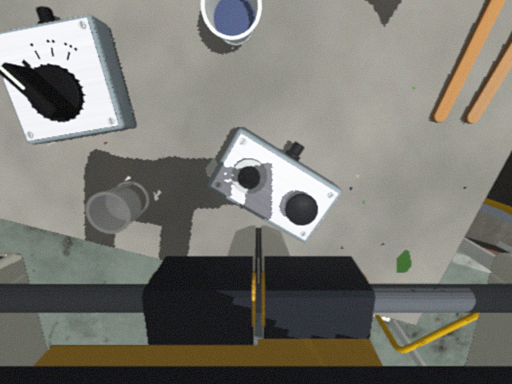

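The wrist view has the rimmed start button at (249,177) and the mushroom at (300,208). The wrist fix (0.446, 0.122) agrees with the top camera (0.442, 0.1225) within about 4 mm. I'll descend to just above it.

```bash
python3 -m handwheel '0.02 0.045 -0.1 0 0 0;0.02 0.045 -0.25 0 0 0;0.02 0.045 -0.35 0 0 0;0.02 0.045 -0.42 0 0 0;0.02 0.045 -0.42 0 0 0'
python3 - <<'E'
from h import *
p,d=robot.read_camera("wrist");cv2.imwrite("pics/w2.png",p[:,:,::-1])
p,d=robot.read_camera("scene");cv2.imwrite("pics/s2.png",cv2.resize(p[110:220,230:390],None,fx=4,fy=4)[:,:,::-1])
print(robot.read_state()["tool_pos"],robot.read_state()["force"])
E
```

```text
t: 3.05
tool_pos: [0.4403, 0.1174, 0.0745]
orientation: [3.11, 0.444, -0.01]
force: [-0.5, -0.7, 0.8]
opening: 0.0002
[0.44322333 0.1182652  0.07827638] [ 0.49275066 -0.16470678  1.54852478]
```

View pics/w2.png

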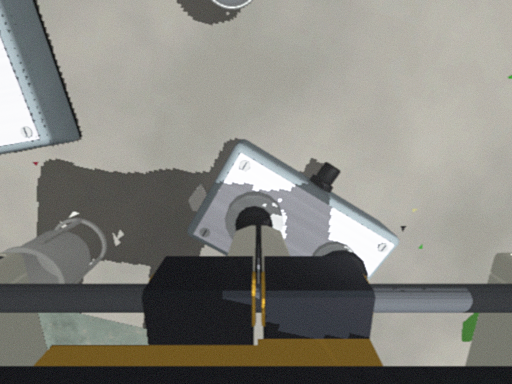

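View pics/s2.png

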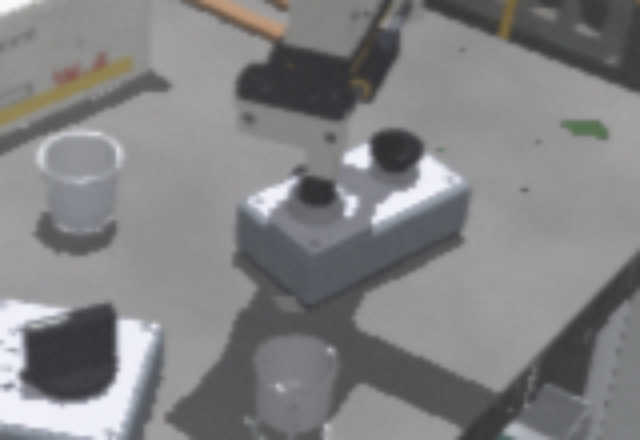

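```bash
python3 - <<'E'
from h import *
st=robot.read_state();K,T=wristT(st);print(st["tool_pos"],st["t"])
for uv in((254,206),(236,218),(272,218)):print(ray(K,T,uv,.07))
print("axisx",T[:3,:3])
print(proj(K,T,[.443,.122,.07]),proj(K,T,[.446,.122,.07]))
E
```

```text
[0.44322333 0.1182652  0.07827638] 3.15
[0.4606962  0.12577395 0.07      ]
[0.44897051 0.1351722  0.07      ]
[0.45585664 0.11160522 0.07      ]
axisx [[ 2.80660259e-01 -9.21795188e-01 -2.67438687e-01]
 [-9.59807033e-01 -2.69391785e-01 -7.87307185e-02]
 [ 5.27812378e-04  2.78786116e-01 -9.60353072e-01]]
[252.1642554  230.77310622] [253.36170576 226.90848519]
```

The far plunger edge puts its centre near (0.447, 0.1225), so I'll nudge about 4 mm and press in small steps.

```bash
python3 -m handwheel '0.015 0.01 0 0 0 0;0.015 0.01 -0.02 0 0 0;0.015 0.01 -0.035 0 0 0;0.015 0.01 -0.048 0 0 0;0.015 0.01 -0.048 0 0 0'
```

```text
t: 3.65
tool_pos: [0.4487, 0.1226, 0.0643]
orientation: [3.109, 0.448, 0.004]
force: [1.4, -0.7, 4.7]
opening: 0.0002
```

```bash
python3 -m handwheel '0 0 -0.007 0 0 0;0 0 -0.007 0 0 0;0 0 -0.007 0 0 0'
python3 - <<'E'
from h import *
print(robot.read_state()["tool_pos"],robot.read_state()["force"])
p,d=robot.read_camera("scene");cv2.imwrite("pics/s3.png",cv2.resize(p[110:220,230:390],None,fx=4,fy=4)[:,:,::-1])
E
```

```text
t: 3.95
tool_pos: [0.4489, 0.1226, 0.0639]
orientation: [3.109, 0.448, 0.004]
force: [-7.1, -1.9, 23.1]
opening: 0.0005
[0.44894916 0.12264819 0.06389851] [-7.12546213 -1.86625356 23.05166414]
```

View pics/s3.png

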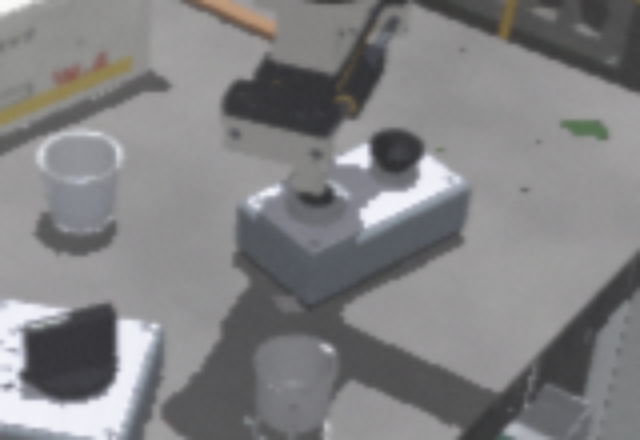

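The button bottomed out: z is 0.0639 with a 23 N reaction, and the scene crop shows the plunger sunk to the rim. Now I'll lift off, open the fingers and go over to the dial.

```bash
python3 -m handwheel '0 0 0.1 0 0 0;0 0 0.25 0 0 0;0 0 0.4 0 0 0;0 0 0.5 0 0 0;0 0 0.5 0 0 0' -1 && python3 -m handwheel '0.05 0.7 0 0 0 0.15;0.05 0.7 0 0 0 0.3;0.05 0.7 0 0 0 0.45;0.05 0.7 0 0 0 0.6;0.05 0.7 0 0 0 0.75'
python3 - <<'E'
from h import *
robot.read_camera("top")
st=robot.read_state();print(st["tool_pos"],st["q"],st["force"])
p,d=robot.read_camera("wrist");cv2.imwrite("pics/w3.png",p[:,:,::-1])
K,T=wristT(st)
for q,z in(("start_top",.07),("dial_grip",.079)):
    for r in robot.tip_of("wrist",q)[:3]: print(q,r["conf"],r["at"],ray(K,T,r["at"][::-1],z))
E
```

```text
t: 4.5
tool_pos: [0.4502, 0.123, 0.2164]
orientation: [-3.109, -0.448, -0.013]
force: [-0.2, 0.2, 1.4]
opening: 0.0357
t: 5.0
tool_pos: [0.4609, 0.3365, 0.2087]
orientation: [-2.839, -1.343, 0.004]
force: [0.2, -0.9, -0.2]
opening: 0.0759
[0.46092923 0.33595103 0.20871023] [5.39212299e-01 5.80755851e-02 1.58318957e+00 1.10266754e-03
 1.50320429e+00 1.21914053e+00] [-1.4257583  -0.21762462  0.72850086]
start_top 0.61 [313.4, 350.5] [0.44614142 0.12221484 0.07      ]
dial_grip 0.59 [171.3, 256.6] [0.47100363 0.35124371 0.079     ]
```

View pics/w3.png

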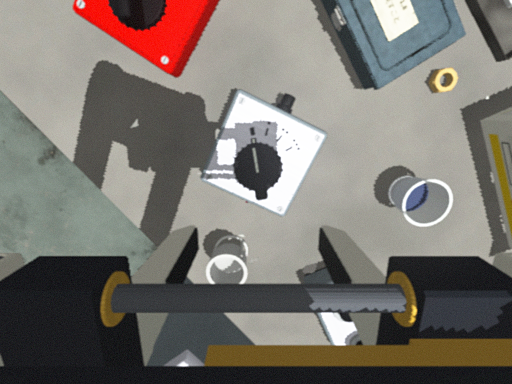

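```bash
python3 - <<'E'
from h import *
p,d=robot.read_camera("wrist")
x=cv2.convertScaleAbs(p[80:220,195:335],alpha=2.2,beta=20)
cv2.imwrite("pics/w4.png",cv2.resize(x,None,fx=4.2,fy=4.2,interpolation=cv2.INTER_CUBIC)[:,:,::-1])
p,d=robot.read_camera("scene")
cv2.imwrite("pics/s4.png",cv2.resize(p[110:260,200:390],None,fx=4,fy=4)[:,:,::-1])
E
```

```text
(no output)
```

View pics/w4.png

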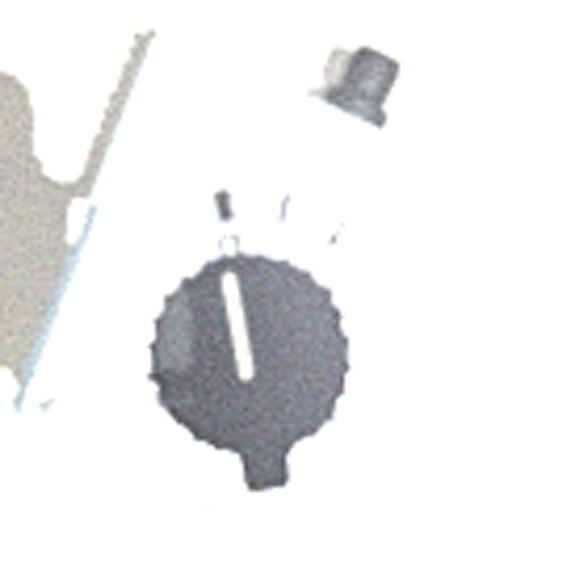

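View pics/s4.png

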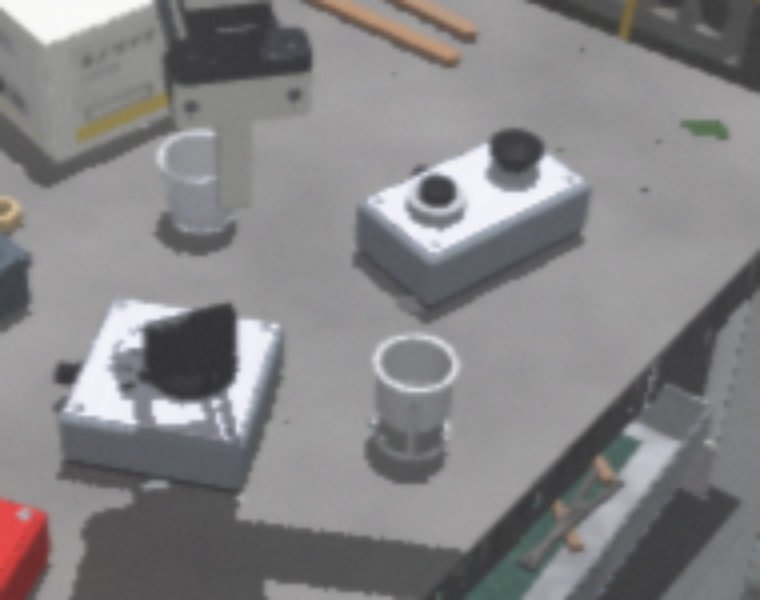

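The start button is fully up again: in the scene crop it stands clear of its rim at (437,190). The wrist crop shows the white line running from (229,275) to (247,377), pointing at the thick rest mark. Next, the grip pose from this.

```bash
python3 - <<'E'
from h import *
np.set_printoptions(precision=4,suppress=True)
st=robot.read_state();K,T=wristT(st);print(st["tool_pos"],st["orientation"])
f=lambda u,v,z:ray(K,T,(195+u/4.2,80+v/4.2),z)
a=f(229,275,.09);b=f(247,377,.09);e=f(268,488,.09)
print(a,b,e,"lineang",np.degrees(np.arctan2(*(a-b)[[1,0]])),np.degrees(np.arctan2(*(a-e)[[1,0]])))
print("disc L,R",f(150,352,.056),f(349,350,.056),"top",f(240,253,.056))
M=R.from_rotvec(st["orientation"]).as_matrix();print("jaw",np.degrees(np.arctan2(M[1,1],M[0,1])),M)
# box corners top face via top cam
m=robot.camera_model("top");K,T=m["camera_matrix"],m["pose"]
g=lambda u,v:ray(K,T,(170+u/3.6,150+v/3.6),.045)
tl,tr,br,bl=g(62,138),g(228,66),g(303,228),g(135,306)
for p,q in((bl,tl),(br,tr),(tr,tl),(br,bl)): print(np.linalg.norm(p-q),np.degrees(np.arctan2(*(q-p)[[1,0]])))
print((tl+tr+br+bl)/4)
E
```

```text
[0.4624 0.3311 0.2105] [ 2.848   1.3251 -0.0016]
[0.4862 0.3731 0.09  ] [0.4731 0.3507 0.09  ] [0.4583 0.3248 0.09  ] lineang 59.56756644784466 59.94037464185279
disc L,R [0.4522 0.3691 0.056 ] [0.4954 0.3334 0.056 ] top [0.4894 0.3736 0.056 ]
jaw -40.09587526259581 [[ 0.6441  0.765  -0.0008]
 [ 0.765  -0.6441 -0.0008]
 [-0.0011 -0.     -1.    ]]
0.11300062377873468 25.575871178668326
0.11103926281842363 25.95951611076185
0.1113906008505301 115.22912536537228
0.11213947659097692 116.23485379701238
[0.4803 0.355  0.045 ]
```

```bash
python3 -m handwheel '0.032 0.066 0 0 0 0.1;0.032 0.066 0 0 0 0.215;0.032 0.066 -0.1 0 0 0.215;0.032 0.066 -0.25 0 0 0.215;0.032 0.066 -0.35 0 0 0.215' -1
python3 - <<'E'
from h import *
robot.read_camera("top")
p,d=robot.read_camera("wrist");cv2.imwrite("pics/w5.png",p[:,:,::-1])
st=robot.read_state()
M=R.from_rotvec(st["orientation"]).as_matrix();print(st["tool_pos"],st["opening"],"jaw",np.degrees(np.arctan2(M[1,1],M[0,1])))
E
```

```text
t: 5.8
tool_pos: [0.4717, 0.3503, 0.1038]
orientation: [2.726, 1.561, -0.002]
force: [-0.9, -0.2, -0.2]
opening: 0.0933
[0.46901638 0.34876254 0.10072535] 0.09284388466760354 jaw -30.39717873342875
```

View pics/w5.png

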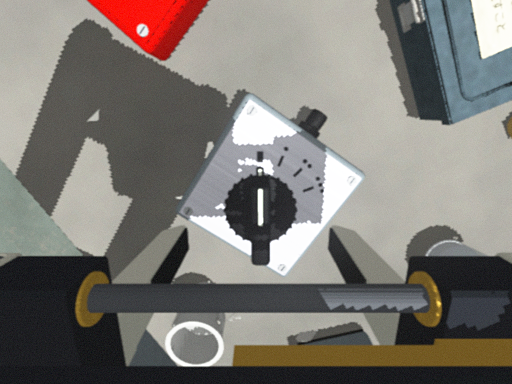

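The wrist view shows the bar square between the fingers (column 261, near the optical column 258). I'll check the centre once more before the final descent.

```bash
python3 - <<'E'
from h import *
np.set_printoptions(precision=4,suppress=True)
st=robot.read_state();K,T=wristT(st);print(st["tool_pos"])
a=ray(K,T,(261,190),.09);b=ray(K,T,(261,225),.09);e=ray(K,T,(261,264),.09)
print(a,b,e,"ang",np.degrees(np.arctan2(*(a-e)[[1,0]])), "axis",e+.03*(a-e)/np.linalg.norm(a-e))
print(ray(K,T,(225,206),.056)/2+ray(K,T,(296,206),.056)/2)
E
```

```text
[0.469  0.3488 0.1007]
[0.4854 0.3731 0.09  ] [0.4727 0.3512 0.09  ] [0.4572 0.3247 0.09  ] ang 59.812697738338734 axis [0.4723 0.3506 0.09  ]
[0.4737 0.3533 0.056 ]
```

```bash
python3 -m handwheel '0.01 0.007 -0.05 0 0 0;0.01 0.007 -0.1 0 0 0;0.01 0.007 -0.133 0 0 0;0.01 0.007 -0.133 0 0 0' -1 && python3 -m handwheel '0 0 0 0 0 0;0 0 0 0 0 0;0 0 0 0 0 0;0 0 0 0 0 0;0 0 0 0 0 0' 1 30
```

```text
t: 6.3
tool_pos: [0.4744, 0.3538, 0.0648]
orientation: [2.724, 1.566, -0.003]
force: [-0.2, -0.2, -0.1]
opening: 0.0929
t: 6.8
tool_pos: [0.4753, 0.3545, 0.0666]
orientation: [-2.723, -1.566, -0.001]
force: [0.2, 0.5, 0.9]
opening: 0.0573
```

```bash
python3 -m handwheel '0 0 0 0 0 0;0 0 0 0 0 0;0 0 0 0 0 0;0 0 0 0 0 0;0 0 0 0 0 0' 1 45
```

```text
t: 7.3
tool_pos: [0.4751, 0.3543, 0.0662]
orientation: [-2.723, -1.566, 0.0]
force: [0.5, 0.7, 0.4]
opening: 0.0177
```

```bash
python3 -m handwheel '-0.009 -0.01 -0.017 0 0 0;-0.009 -0.01 -0.017 0 0 0;-0.009 -0.01 -0.017 0 0 0;-0.009 -0.01 -0.017 0 0 0' 1 45
python3 - <<'E'
from h import *
p,d=robot.read_camera("wrist");cv2.imwrite("pics/w6.png",p[:,:,::-1])
p,d=robot.read_camera("scene")
cv2.imwrite("pics/s6.png",cv2.resize(p[110:260,200:390],None,fx=4,fy=4)[:,:,::-1])
st=robot.read_state()
M=R.from_rotvec(st["orientation"]).as_matrix();print(st["tool_pos"],st["opening"],st["force"],st["wrist_torque"],"jaw",np.degrees(np.arctan2(M[1,1],M[0,1])),st["q"])
E
```

```text
t: 7.7
tool_pos: [0.474, 0.3543, 0.065]
orientation: [-2.721, -1.566, -0.01]
force: [-5.6, 4.8, 17.9]
opening: 0.0137
[0.47402801 0.35427163 0.06501807] 0.013779423479452251 [-4.94442299  4.60618206 17.77515189] [0.79076686 1.05419458 0.02252459] jaw -30.16704346404738 [0.55368894 0.22514313 1.67132312 0.00247365 1.23853856 1.07940042]
```

View pics/w6.png

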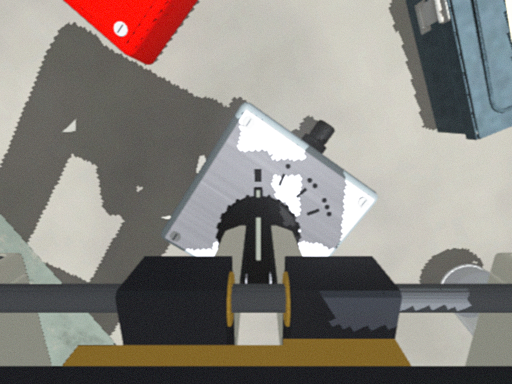

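View pics/s6.png

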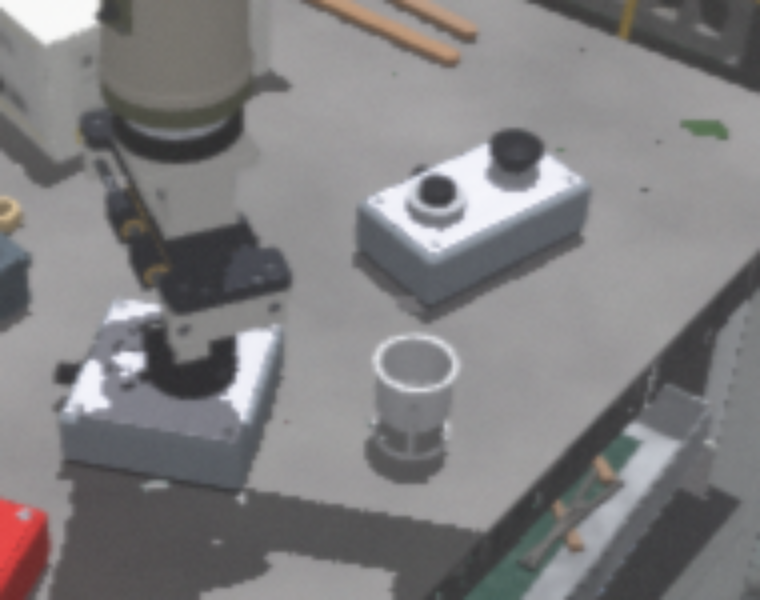

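The grip is on, but the bar caught about 4 mm off the axis with residual load (18 N). I'll slacken it, let the tool settle and grip again.

```bash
python3 -m handwheel '0 0 0 0 0 0;0 0 0 0 0 0;0 0 0 0 0 0;0 0 0 0 0 0;0 0 0 0 0 0' 0.4 30
```

```text
t: 8.3
tool_pos: [0.4722, 0.351, 0.0606]
orientation: [2.723, 1.566, -0.001]
force: [0.6, 0.8, 0.1]
opening: 0.0278
```

```bash
python3 -m handwheel '0 0 0 0 0 0;0 0 0 0 0 0;0 0 0 0 0 0;0 0 0 0 0 0;0 0 0 0 0 0' 1 45
```

```text
t: 8.8
tool_pos: [0.4723, 0.3513, 0.061]
orientation: [-2.723, -1.566, 0.0]
force: [-1.8, -0.0, 0.0]
opening: 0.0138
```

Clean grip on the axis at 13.8 mm with almost no load. Turning clockwise, about 43° first.

```bash
python3 -m handwheel '0 0 0 0 0 -0.17;0 0 0 0 0 -0.34;0 0 0 0 0 -0.51;0 0 0 0 0 -0.68;0 0 0 0 0 -0.85' 1 45; python3 - <<'E'
from h import *
st=robot.read_state()
M=R.from_rotvec(st["orientation"]).as_matrix();print(st["tool_pos"],st["opening"],st["force"],st["wrist_torque"],"jaw",np.degrees(np.arctan2(M[1,1],M[0,1])),st["q"])
E
```

```text
t: 9.3
tool_pos: [0.4725, 0.3511, 0.0611]
orientation: [3.087, 0.579, -0.0]
force: [0.7, -1.0, -0.5]
opening: 0.0139
[0.47245931 0.35107637 0.06105531] 0.013913519701190378 [ 0.67032131 -0.97962132 -0.5213785 ] [-0.17724648  0.03909074  0.10265637] jaw -68.75977355759049 [ 5.52255591e-01  2.28515619e-01  1.67524337e+00 -4.75930640e-04
  1.23805284e+00  1.75249557e+00]
```

```bash
python3 -m handwheel '0 0 0 0 0 -0.17;0 0 0 0 0 -0.34;0 0 0 0 0 -0.51;0 0 0 0 0 -0.69;0 0 0 0 0 -0.69' 1 45; python3 -m handwheel '0 0 0 0 0 0;0 0 0 0 0 0;0 0 0 0 0 0;0 0 0 0 0 0;0 0 0 0 0 0';  python3 - <<'E'
from h import *
p,d=robot.read_camera("wrist");cv2.imwrite("pics/w7.png",p[:,:,::-1])
x=cv2.convertScaleAbs(p[70:270,170:370],alpha=1.5)
cv2.imwrite("pics/w7c.png",cv2.resize(x,None,fx=3,fy=3,interpolation=cv2.INTER_CUBIC)[:,:,::-1])
p,d=robot.read_camera("scene")
cv2.imwrite("pics/s7.png",cv2.resize(p[110:260,200:390],None,fx=4,fy=4)[:,:,::-1])
st=robot.read_state()
M=R.from_rotvec(st["orientation"]).as_matrix();print(st["tool_pos"],st["opening"],st["force"],st["wrist_torque"],"jaw",np.degrees(np.arctan2(M[1,1],M[0,1])),st["q"])
E
```

```text
t: 9.8
tool_pos: [0.4725, 0.3508, 0.061]
orientation: [3.13, -0.264, -0.0]
force: [-0.4, -2.6, -0.2]
opening: 0.0137
t: 10.3
tool_pos: [0.4724, 0.3509, 0.061]
orientation: [3.13, -0.258, -0.0]
force: [-0.4, -5.1, 0.1]
opening: 0.0137
[0.47246599 0.35083217 0.06103255] 0.013609867373418441 [-0.01602432 -5.00310348 -0.60369376] [-1.00790269 -0.00142393  0.11052388] jaw -99.4325508141145 [ 5.52032540e-01  2.28498170e-01  1.67530917e+00 -7.01890750e-04
  1.23831168e+00  2.28768719e+00]
```

View pics/w7c.png

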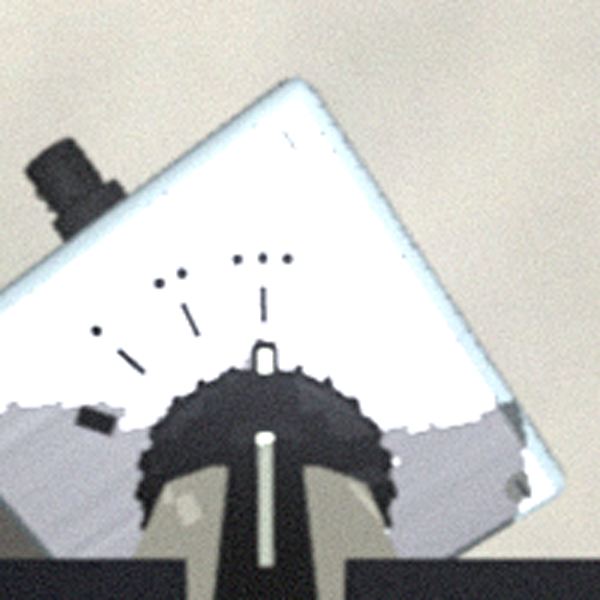

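View pics/s7.png

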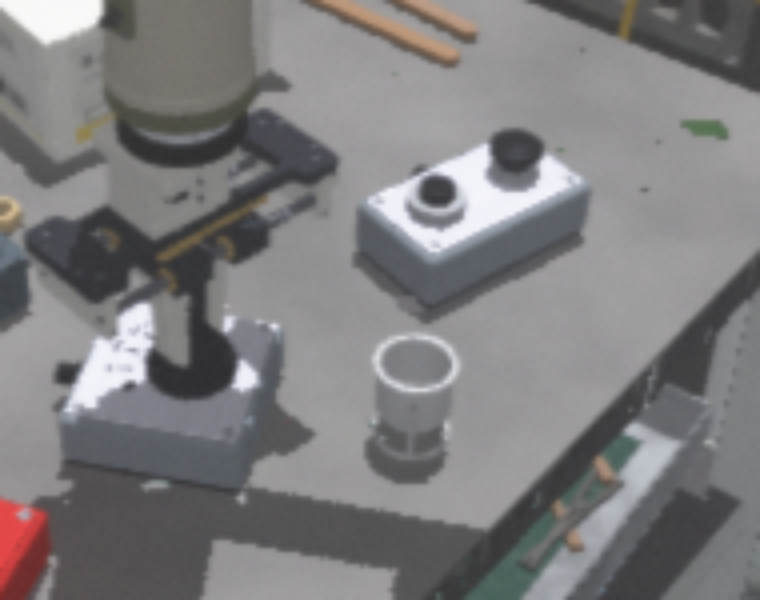

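The pointer (264,357 and the white line at column 264) lines up with the three-dot mark at (263,305). The grip holds at 13.6 mm and the arm is still. The start and stop buttons are both up, and the flow cup hasn't moved. Handing in while still holding the dial.

```bash
python3 - <<'E'
from h import *
p,d=robot.read_camera("top");cv2.imwrite("pics/t8.png",p[:,:,::-1])
st=robot.read_state();print(st["t"],st["opening"],st["force"])
print(robot.close_job())
E
```

```text
10.45 0.01371467552653448 [-1.12037822 -5.76614722  1.2073907 ]
the job is handed in; nothing more can be done
None
```

I pressed the start button, let it come back up, and turned the dial clockwise to the three-dot mark. I handed the job in at 10.45 s, still holding the dial. The hand-in reports no verdict.

- **Start button:** it went fully down, stopping at z = 0.0639 m with a 23 N reaction. A picture taken afterwards shows it fully up again.
- **Dial:** my first grip caught the bar about 4 mm off the axis with an 18 N load. I released it and gripped again with almost no load before turning. The jaws turned about 69°, roughly 1.2 rad, and the last wrist picture shows the pointer in line with the three-dot mark.
- **Hold at the end:** the fingers were still on the bar at 13.7 mm opening and a 45 N grip setting, with a steady side force of about 5 N.
- **Stop button and cups:** the stop button was never touched, and the flow cup stands unmoved in the last scene picture. I did not check the clear cup in the last pictures, but the arm stayed well away from it.

No check failed other than the first grip. The camera fixes of the start button and dial disagreed by up to about 5 mm, and I settled both with close wrist views.

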